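# Lock the blotting press

### The job

Close the blotting press: with the white locking bar, push the sprung black plate down level and slide the bar beneath the two steel hooks until it is fully home against their backs, so that it keeps the plate level. Be gentle, so as not to crush what is under the plate or bend the hooks. Then let go of the bar; leave the bottle, the tip box and the tape roll where they are.

Things in the scene. Friction and masses are not known exactly. Their poses are not given: they have to be found in the camera images.
- press: Press, fixed to the bench: grey foot 220 (x) by 250 (y) by 12 mm with a clear bed. Origin: centre of its underside. Its x axis points from the hooks to the hinge, z up. It carries the plate and the hooks.
- hooks: The two steel hooks, fixed to the press at its y = -106 and +106 mm, each 30 mm wide in y: upright back with inner face at x = -61 mm of the press, lip 10 mm thick from the back to x = -39 mm, underside 64 mm above the bench. Their mouths open to +x, towards the hinge. Origin and axes as the press. Over 30 N of bar against them bends them.
- plate: Black hinged plate with teal rims, 156 (x) by 170 (y) by 10 mm. Origin on the hinge line, at x 85, z 47 mm of the press; axes as the press when level. It reaches from x = -4 to -160 mm of its frame, top face 5 mm above the origin (52 mm above the bench when level). Turns about y; springs hold it tilted 0.32 rad, hook side high; released, it rises again.
- bar: Loose locking bar, 0.12 kg: white flat bar 22 (x) by 220 (y) by 12 mm with a blue upright grip in its middle, 16 (x) by 50 (y) mm, rising 40 mm above the bar (top 52 mm over its underside). Origin: centre of its underside. Lies on the bench, grip up. Symmetric: either end may go to either hook. Locked, it lies across the plate under both lips, pushed up against them by the plate.
- seat (a point): Place of the bar's origin when locked fully home against the hooks' backs: x -50, y 0, z 52 mm of the press, axes as the press. The bar passes under the lips only with the plate pushed a little past level: it can go 0.018 rad past (1.7 to 2 mm at the bar), where it meets a hard stop, felt as a sudden rise of the force.
- mouth (a point): Place of the bar's origin when it lies on the level plate just clear of the lips, ready to slide 32 mm to the seat: x -18, y 0, z 52 mm of the press. Keeping the plate level here takes a push of 10 to 15 N (8 to 11 N at the seat), growing steadily from 5 N when tilted. Sliding drag is 4 to 8 N, more against the stop. Over 35 N of bar on plate crushes the stack.
- bottle: Amber bottle, 60 mm across, 140 mm tall, standing on the bench; origin at the centre of its base. Leave alone.
- tipbox: Pipette tip box with a red lid, 89 by 89 by 61 mm; origin at the centre of its base. Leave alone.
- roll: White tape roll, 90 mm across, 50 mm tall, lying flat; origin at the centre of its base. Leave alone.
Mind the look-alikes: they are no part of the job. Of the things like the bar, leave any that is yellow; of the rest the larger one is meant.

How it is judged:
On the way:
1. the plate is pushed down level with the bar (angle between plate's own z axis and vertical below 0.03 rad and contact force between bar and plate above 4 N), for 0.2 s.
At the end, for the whole second after the job is handed in: The plate is level within 0.03 rad, kept so by the released bar, which lies at rest under both hooks: its centre within 2.5 mm of fully home along the press, 10 mm sideways and 5 mm in height, square to the press and level within 0.06 rad (angle between plate's own z axis and vertical below 0.03 rad and x of bar in the frame of seat between -0.0025 and 0.0025 m and y of bar in the frame of seat between -0.01 and 0.01 m and z of bar in the frame of seat between -0.005 and 0.005 m and angle between the y axis of bar and the y axis of seat, either way round below 0.06 rad and angle between bar's own z axis and vertical below 0.06 rad and linear speed of bar below 0.01 m/s and contact force between the fingers and bar below 0.1 N); the robot touches nothing.
It fails at once if the bar presses on the plate with more than 35 N (contact force between bar and plate above 35 N).
It fails at once if the bar presses on the hooks with more than 30 N (contact force between bar and hooks above 30 N).
It fails at once if the fingers or arm push the plate directly with more than 5 N (contact force between any of the fingers, the arm and plate above 5 N).
It fails at once if a neighbour is moved by more than 20 mm (distance of any of bottle, tipbox, roll from where it was at the start of the episode above 0.02 m).
It also fails if it takes over 67 s, if anything falls off the work surface, if the arm or the gripper's body presses on something with over 40 N, if the wrist force passes 120 N, or if a joint passes its speed limit or range.

### The arm

A 6-joint arm with a two-finger parallel gripper is mounted at the origin on the work surface. World frame = base frame: x ahead of the robot, y to its left, z up, the work surface at z = 0. Lengths are in m, angles in rad, forces in N, time in s.
With the tool pointing down it reaches from about 0.3 to 0.775 m from the base axis. Payload 14.6 kg.
Tool frame: the origin (TCP) lies between the finger pads; the fingertips stand 8 mm ahead of it and the grasp point (between the pads) lies 11 mm behind it; z points along the fingers, y is the direction in which the jaws open and shut (so a half turn about z gives the same grasp; the last joint's range is limited). The gripper opens to 94 mm and grips with 3 to 60 N. Pads are 16 mm wide; open, the fingers measure 119 mm over their backs; the gripper's body (75 mm by 177 mm) begins 78 mm behind the grasp point.
Start: joints at [1.174, 0.3, 1.521, -0, 1.321, -0.067], TCP at [0.178, 0.52, 0.191] pointing down, gripper open.
Joint ranges: [-3.03, 3.03], [-0.79, 2.21], [0.23, 2.52], [-1.04, 4.18], [0, 3.07], [-2.55, 2.55]. Speed limits (rad/s): [2.22, 2.22, 2.57, 3.14, 3.14, 3.14].

### API

Orientations are given as [roll, pitch, yaw] about the fixed x, y, z axes, in that order (R = Rz(yaw) Ry(pitch) Rx(roll)).
In Python, from station import ctrl, viewer, workorder gives the robot as it stands.
- The arm moves only by the tool play_rows, never from a script. Its argument "commands" is a list of rows, each an object of numbers: "dx", "dy", "dz": the shift along the tool's x, y, z in m; "ax", "ay", "az": the turn, a rotation vector about the tool's x, y, z in degrees. In form: [{"dx": .., "dy": .., "dz": .., "ax": .., "ay": .., "az": ..}, ...]. A call has exactly 5 rows; each row shifts and turns the pose as measured when the row begins, along the tool's axes as they then stand; what a row does not reach is not made up. A row lasts 1/12 s, in which the tool goes at most 41.7 mm and 7.16 degrees, less where a joint would pass 70% of its speed; a pose out of reach is approached as far as the arm can. A call with a gripper value outside its range is refused whole. "claw" is the opening, from 0 (shut) to 1 (fully open), set as the call begins (left out, the last holds). The fingers move at their own pace and stop on an object; "squeeze" is the grip in N (left out, the last holds). Time passes only in rows, so rows that do not move let the fingers close, or fill a call up. It gives the time, the measured TCP pose, the force and the opening at its end, in the units of the state.
- ctrl.get_obs(): the state, without advancing time (a new reading comes with each control period).
- viewer.camera(name): name is "side" or "top"; returns the picture (420x560x3 uint8, red, green, blue); there is no depth.
- viewer.camera_model(name): a dict with "K" (3x3 intrinsics, pixels), "dist_coeffs" ([k1, k2, p1, p2, k3] as OpenCV has them; the pictures are not rectified), "pose" (4x4, takes a point from camera to world coordinates). Camera axes: x right, y down, z forward; pixel columns grow to the right and rows downward; lengths in m; the calibration is good to about 2 mm. A picture is of the moment at which its call begins. camera_model takes no time and is no camera call.
- workorder.hand_in(): hands the job in, once; it reports no verdict.
The state is a dict: "time_s": time; "qpos": joint angles; "joint_vel": joint speeds; "tau": joint torques, N m; "ee_pos": TCP position; "eef_rot": TCP orientation; "force": force on the tool from outside, world axes, zero at the start; "moment": the same for the moment, N m; "grip_width": finger opening in m.
Only numpy, scipy, OpenCV 4.12 (cv2) and the standard library are available. Lean on these libraries where they do the work, as an engineer would, in place of code of your own. Each camera call takes 0.05 s, during which the arm holds its last target. There are 200 camera calls.

## Working session

There is one attempt and no reset: what is moved stays moved. The work goes in short steps, Python scripts to look and compute and a tool call to move; the robot and the scene stay as the last step left them, time stands still between calls to the robot, and variables do not carry over. Pictures are saved under pics/ and viewed, about 8 in all and at most 12, crops included, and the job is handed in when it is done.

Besides the shell and the picture viewer there is one more tool, called after "Emit:" as a command line: name --argument value ..., lists and objects as JSON in quotes. play_rows: Moves the arm, as the interface text tells. Its arguments: {"type":"object","properties":{"commands":{"type":"array","items":{"type":"object","properties":{"dx":{"type":"number"},"dy":{"type":"number"},"dz":{"type":"number"},"ax":{"type":"number"},"ay":{"type":"number"},"az":{"type":"number"}}}},"claw":{"type":"number"},"squeeze":{"type":"number"}},"required":["commands"]}

```bash
mkdir -p pics; ls
cat > h.py <<'E'
import numpy as np, cv2
from station import ctrl, viewer, workorder
def grab(n,f):
    im=viewer.camera(n); cv2.imwrite(f,im[:,:,::-1]); return im
def ray(n,uv):
    m=viewer.camera_model(n); K=np.array(m['K'],float);d=np.array(m['dist_coeffs'],float);P=np.array(m['pose'])
    p=cv2.undistortPoints(np.array(uv,float).reshape(-1,1,2),K,d).reshape(-1,2)
    r=np.c_[p,np.ones(len(p))]@P[:3,:3].T
    return P[:3,3],r
def onz(n,uv,z):
    o,r=ray(n,uv); return o+r*((z-o[2])/r[:,2])[:,None]
def proj(n,X):
    m=viewer.camera_model(n);P=np.linalg.inv(np.array(m['pose']))
    return cv2.projectPoints(np.array(X,float).reshape(-1,1,3),cv2.Rodrigues(P[:3,:3])[0],P[:3,3],np.array(m['K'],float),np.array(m['dist_coeffs'],float))[0].reshape(-1,2)
E
python3 - <<'E'
from h import *
a=grab('top','pics/top0.png');b=grab('side','pics/side0.png')
for n in('top','side'):
    m=viewer.camera_model(n);print(n,np.round(m['pose'],3).tolist())
print(ctrl.get_obs())
E
```

```text
pics
top [[0.006, -0.997, 0.075, 0.386], [-1.0, -0.007, -0.003, 0.009], [0.003, -0.075, -0.997, 1.737], [0.0, 0.0, 0.0, 1.0]]
side [[0.996, -0.039, 0.076, 0.444], [-0.083, -0.627, 0.775, -0.855], [0.017, -0.778, -0.628, 0.78], [0.0, 0.0, 0.0, 1.0]]
{'time_s': 0.1, 'qpos': array([ 1.17440889e+00,  3.00431456e-01,  1.52153410e+00, -7.24278197e-06,
        1.32070703e+00, -6.65931323e-02]), 'joint_vel': array([ 0.00096824, -0.0011716 , -0.00223089, -0.00146082,  0.00035841,
       -0.00015644]), 'tau': array([ 1.65931659e-03, -5.32638180e+01, -3.53282940e+01,  7.09500653e-02,
        2.34721228e-02, -9.03602859e-05]), 'ee_pos': array([0.17801688, 0.52011859, 0.19022796]), 'eef_rot': array([-3.14051465e+00, -6.48630360e-05,  2.81180011e+00]), 'force': array([-0.54744363,  0.23903632, -0.84498409]), 'moment': array([0.01461092, 0.01716111, 0.02515312]), 'grip_width': 0.0938716642172368}
```

View pics/top0.png

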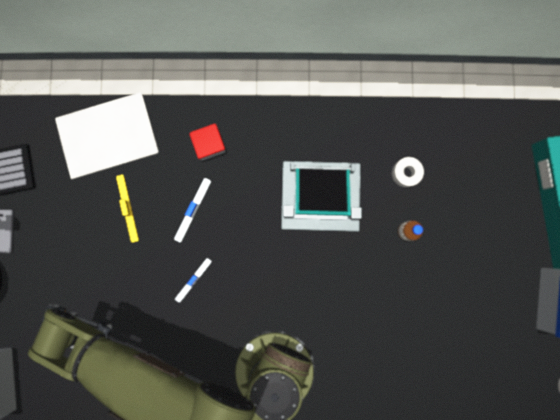

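View pics/side0.png

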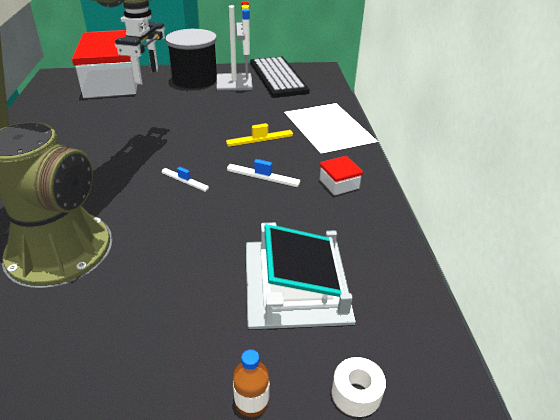

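Top view: three bar-like things: a yellow one at (127,209), a white one at (192,210), and a shorter white one at (193,280). The larger white one at (192,210) fits. The press is at (320,197), with what look like hook lips at (288,212) and (356,212). Next I measure these and confirm in a crop.

Run:
```python
from h import *
a=cv2.imread('pics/top0.png');b=cv2.imread('pics/side0.png')
# bars in top
hsv=cv2.cvtColor(a,cv2.COLOR_BGR2HSV)
w=((hsv[...,2]>140)&(hsv[...,1]<60))|((hsv[...,0]>100)&(hsv[...,0]<125)&(hsv[...,1]>120)&(hsv[...,2]>80))
for r in [(165,170,220,250),(165,252,220,310)]:
    m=np.zeros(w.shape,np.uint8);m[r[1]:r[3],r[0]:r[2]]=w[r[1]:r[3],r[0]:r[2]]
    c=max(cv2.findContours(m,0,2)[0],key=cv2.contourArea)
    box=cv2.boxPoints(cv2.minAreaRect(c));P=onz('top',box,.012)
    e=[np.linalg.norm(P[i]-P[(i+1)%4]) for i in range(2)]
    i=int(np.argmax(e));d=P[i+1]-P[i]
    print('bar px',box.mean(0),'ctr',P.mean(0).round(4),'size',np.round(e,3),'yaw of long axis',np.degrees(np.arctan2(d[1],d[0])))
    bl=m.copy();bl[~((hsv[...,0]>100)&(hsv[...,0]<125)&(hsv[...,1]>120))]=0
    c=max(cv2.findContours(bl,0,2)[0],key=cv2.contourArea)
    print('grip',onz('top',[cv2.minAreaRect(c)[0]],.052).round(4),cv2.minAreaRect(c))
# foot
g=(hsv[...,2]>110)&(hsv[...,1]<80)
m=np.zeros(w.shape,np.uint8);m[145:245,265:375]=g[145:245,265:375]
c=max(cv2.findContours(m,0,2)[0],key=cv2.contourArea)
box=cv2.boxPoints(cv2.minAreaRect(c));print('foot',box.round(1).tolist(),onz('top',box,.012).round(4).tolist(),onz('top',box,.012).mean(0))
cr=np.hstack([cv2.resize(a[150:310,110:370],None,fx=3,fy=3,interpolation=2)])
cv2.imwrite('pics/c1.png',cr)
cv2.imwrite('pics/c2.png',cv2.resize(b[140:340,150:370],None,fx=3,fy=3,interpolation=2))
```

```text
bar px [191.3 209.4] ctr [0.5156 0.2722 0.012 ] size [0.223 0.032] yaw of long axis -25.622092075419708
grip [[0.515  0.2703 0.052 ]] ((190.0, 208.50001525878906), (6.7082037925720215, 15.205260276794434), 26.56505012512207)
bar px [192.66878 279.73975] ctr [0.2898 0.2641 0.012 ] size [0.168 0.024] yaw of long axis -37.61486895452192
grip [[0.2921 0.2623 0.052 ]] ((191.35366821289062, 279.68292236328125), (5.15373420715332, 10.619816780090332), 38.65980911254883)
foot [[280.3999938964844, 229.0], [282.20001220703125, 160.1999969482422], [362.3999938964844, 162.39999389648438], [360.6000061035156, 231.10000610351562]] [[0.454, -0.0153, 0.012], [0.6771, -0.0199, 0.012], [0.6723, -0.2809, 0.012], [0.4488, -0.2736, 0.012]] [ 0.56303104 -0.14743105  0.012     ]
```

View pics/c1.png

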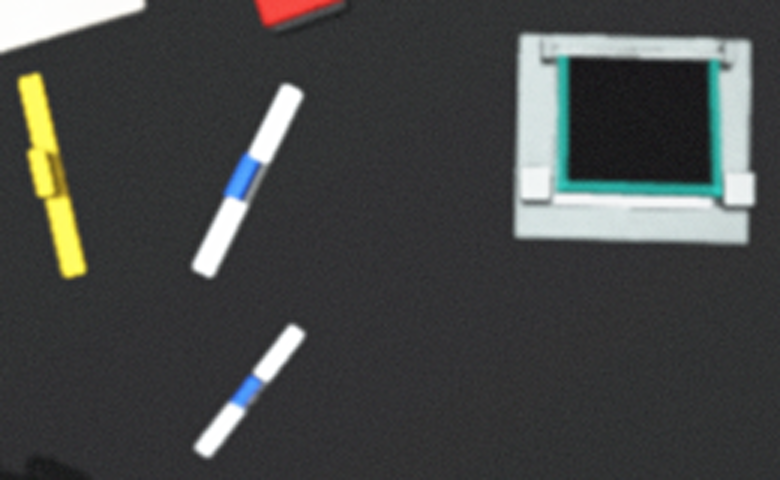

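View pics/c2.png

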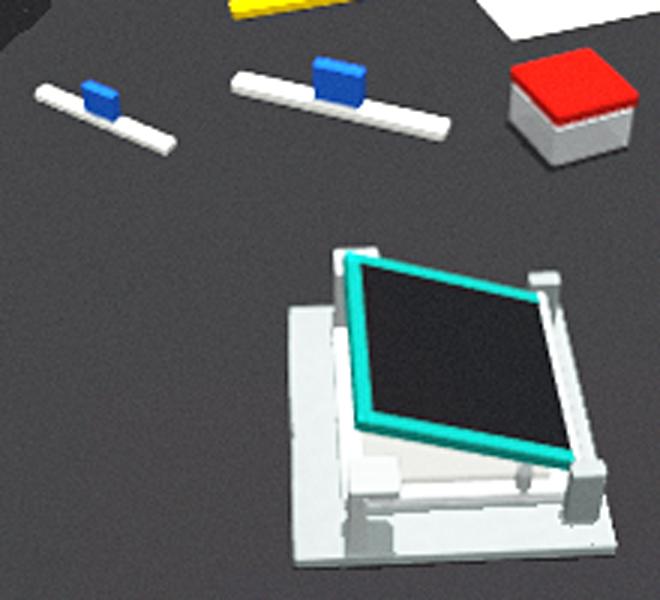

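The crop confirms it: the bar at (192,210) measures 223 mm against 168 mm for the smaller one. The hooks are on the robot side (low x), and that edge of the plate is high. Next I refine the press pose and plan the approach.

```bash
cat >> h.py <<'E'
from scipy.spatial.transform import Rotation as Ro
def plan(goal,yawdeg,n):
    o=ctrl.get_obs();p=np.array(o['ee_pos']);R=Ro.from_euler('xyz',o['eef_rot'])
    G=Ro.from_euler('xyz',[np.pi,0,np.radians(yawdeg)])
    tot=(R.inv()*G).as_rotvec();dp=(np.array(goal)-p)/n
    print('at',p.round(4),np.degrees(o['eef_rot']).round(2),'F',np.round(o['force'],1),'w',round(o['grip_width'],4),'t',o['time_s'])
    print('rot total',np.degrees(tot).round(2))
    for i in range(n):
        d=R.inv().apply(dp);a=np.degrees(tot/n)
        print('{"dx":%.4f,"dy":%.4f,"dz":%.4f,"ax":%.2f,"ay":%.2f,"az":%.2f}'%(*d,*a),end=', ')
        R=R*Ro.from_rotvec(tot/n)
    print()
E
python3 - <<'E'
from h import *
a=cv2.imread('pics/top0.png');g=a.max(2).astype(float)
def edge(pts,dirn):  # subpixel step along dirn
    out=[]
    for p in pts:
        s=np.arange(-6,6.01,.25);q=np.array(p)+s[:,None]*np.array(dirn)
        v=cv2.remap(a.max(2).astype(np.float32),q[:,0].astype(np.float32)[None],q[:,1].astype(np.float32)[None],1)[0]
        out.append(q[np.argmax(np.abs(np.gradient(v)))] )
    return np.array(out)
def line(P):
    d=P-np.median(P,0);return cv2.fitLine(P.astype(np.float32),cv2.DIST_HUBER,0,.01,.01).ravel()
E={'L':([(282,y) for y in range(168,204,3)],(1,0)),'R':([(360,y) for y in range(170,204,3)],(1,0)),
 'T':([(x,161.5) for x in range(290,353,4)],(0,1)),'B':([(x,230) for x in range(290,353,4)],(0,1))}
W={}
for k,(p,d) in E.items():
    P=onz('top',edge(p,d),.012)[:,:2];W[k]=line(P);print(k,W[k].round(4))
def X(a,b):
    A=np.c_[W[a][:2],-W[b][:2]];t=np.linalg.solve(A,W[b][2:]-W[a][2:]);return W[a][2:]+t[0]*W[a][:2]
c=[X('T','L'),X('T','R'),X('B','R'),X('B','L')];print(np.round(c,4),np.mean(c,0))
print([np.linalg.norm(c[i]-c[i-1]) for i in range(4)])
# hook lips
m=(a.min(2)>200).astype(np.uint8);m[:200]=0;m[225:]=0;m[:,:270]=0;m[:,370:]=0
n,l,s,ce=cv2.connectedComponentsWithStats(m)
for i in range(1,n):
  if s[i,4]>20: print(s[i],ce[i],onz('top',[ce[i]],.074).round(4))
plan([.5155,.2715,.12],154.4,10)
E
```

```text
L [ 0.9995 -0.0318  0.5979 -0.0192]
R [ 1.     -0.0065  0.5942 -0.2699]
T [ 0.0218  0.9998  0.6746 -0.1271]
B [ 0.0276  0.9996  0.4534 -0.1607]
[[ 0.6769 -0.0217]
 [ 0.6715 -0.2704]
 [ 0.4504 -0.269 ]
 [ 0.4574 -0.0147]] [ 0.56405485 -0.14398034]
[np.float32(0.21957175), np.float32(0.24878444), np.float32(0.22106269), np.float32(0.25438133)]
[283 200  11  16 158] [288.06329114 207.34810127] [[ 0.5189 -0.0379  0.074 ]]
[352 200   9  18 135] [355.42222222 209.42222222] [[ 0.5139 -0.2475  0.074 ]]
[283 215  75  10 548] [318.00364964 220.22992701] [[ 0.4795 -0.131   0.074 ]]
at [0.178  0.5201 0.1902] [-179.94   -0.    161.1 ] F [-0.5  0.2 -0.8] w 0.0939 t 0.1
rot total [-0.06 -0.    6.7 ]
{"dx":-0.0400,"dy":-0.0126,"dz":0.0070,"ax":-0.01,"ay":-0.00,"az":0.67}, {"dx":-0.0401,"dy":-0.0121,"dz":0.0070,"ax":-0.01,"ay":-0.00,"az":0.67}, {"dx":-0.0403,"dy":-0.0116,"dz":0.0070,"ax":-0.01,"ay":-0.00,"az":0.67}, {"dx":-0.0404,"dy":-0.0112,"dz":0.0070,"ax":-0.01,"ay":-0.00,"az":0.67}, {"dx":-0.0405,"dy":-0.0107,"dz":0.0070,"ax":-0.01,"ay":-0.00,"az":0.67}, {"dx":-0.0406,"dy":-0.0102,"dz":0.0070,"ax":-0.01,"ay":-0.00,"az":0.67}, {"dx":-0.0408,"dy":-0.0098,"dz":0.0070,"ax":-0.01,"ay":-0.00,"az":0.67}, {"dx":-0.0409,"dy":-0.0093,"dz":0.0070,"ax":-0.01,"ay":-0.00,"az":0.67}, {"dx":-0.0410,"dy":-0.0088,"dz":0.0070,"ax":-0.01,"ay":-0.00,"az":0.67}, {"dx":-0.0411,"dy":-0.0083,"dz":0.0070,"ax":-0.01,"ay":-0.00,"az":0.67},
```

Press pose: centre (0.564, -0.144), yaw about -1.4°. The fitted edges (220/249/221/254 mm) match the foot, and the hook spacing of 210 mm is close to the given 212 mm. Moving to above the bar.

Emit:
play_rows --commands '[{"dx":-0.04,"dy":-0.0126,"dz":0.007,"az":0.7},{"dx":-0.04,"dy":-0.0121,"dz":0.007,"az":0.7},{"dx":-0.04,"dy":-0.0116,"dz":0.007,"az":0.7},{"dx":-0.04,"dy":-0.0112,"dz":0.007,"az":0.7},{"dx":-0.04,"dy":-0.0107,"dz":0.007,"az":0.7}]' --claw 1

```text
validation failed for argument at $.co...
```

Emit:
play_rows --commands '[{"dx":-0.04,"dy":-0.0102,"dz":0.007,"az":0.7},{"dx":-0.04,"dy":-0.0098,"dz":0.007,"az":0.7},{"dx":-0.04,"dy":-0.0093,"dz":0.007,"az":0.7},{"dx":-0.04,"dy":-0.0088,"dz":0.007,"az":0.7},{"dx":-0.04,"dy":-0.0083,"dz":0.007,"az":0.7}]'

```text
validation failed for argument at $.co...
```

Run:
```python
from h import *
plan([.5155,.2715,.08],154.4,5)
```

```text
at [0.178  0.5201 0.1902] [-179.94   -0.    161.1 ] F [-0.5  0.2 -0.8] w 0.0939 t 0.1
rot total [-0.06 -0.    6.7 ]
{"dx":-0.0800,"dy":-0.0252,"dz":0.0221,"ax":-0.01,"ay":-0.00,"az":1.34}, {"dx":-0.0805,"dy":-0.0233,"dz":0.0221,"ax":-0.01,"ay":-0.00,"az":1.34}, {"dx":-0.0811,"dy":-0.0214,"dz":0.0221,"ax":-0.01,"ay":-0.00,"az":1.34}, {"dx":-0.0815,"dy":-0.0195,"dz":0.0221,"ax":-0.01,"ay":-0.00,"az":1.34}, {"dx":-0.0820,"dy":-0.0176,"dz":0.0220,"ax":-0.01,"ay":-0.00,"az":1.34},
```

Emit:
play_rows --commands '[{"dx":-0.04,"dy":-0.0126,"dz":0.007,"ax":0,"ay":0,"az":0.7},{"dx":-0.04,"dy":-0.0121,"dz":0.007,"ax":0,"ay":0,"az":0.7},{"dx":-0.04,"dy":-0.0116,"dz":0.007,"ax":0,"ay":0,"az":0.7},{"dx":-0.04,"dy":-0.0112,"dz":0.007,"ax":0,"ay":0,"az":0.7},{"dx":-0.04,"dy":-0.0107,"dz":0.007,"ax":0,"ay":0,"az":0.7}]' --claw 1

```text
time_s: 0.52
ee_pos: [0.3416, 0.3986, 0.1545]
eef_rot: [-3.141, -0.001, 2.76]
force: [0.9, 0.6, 0.1]
grip_width: 0.0943
```

Emit:
play_rows --commands '[{"dx":-0.04,"dy":-0.0102,"dz":0.007,"ax":0,"ay":0,"az":0.7},{"dx":-0.04,"dy":-0.0098,"dz":0.007,"ax":0,"ay":0,"az":0.7},{"dx":-0.04,"dy":-0.0093,"dz":0.007,"ax":0,"ay":0,"az":0.7},{"dx":-0.04,"dy":-0.0088,"dz":0.007,"ax":0,"ay":0,"az":0.7},{"dx":-0.04,"dy":-0.0083,"dz":0.007,"ax":0,"ay":0,"az":0.7}]'

```text
time_s: 0.93
ee_pos: [0.5054, 0.2745, 0.1184]
eef_rot: [-3.14, -0.002, 2.696]
force: [1.4, 1.3, 0.6]
grip_width: 0.0941
```

Run:
```python
from h import *
a=grab('side','pics/s1.png')
plan([.5155,.2715,.08],154.4,5)
```

```text
at [0.5094 0.2702 0.1168] [-1.7979e+02 -1.0000e-01  1.5421e+02] F [ 2.8 -4.8 -2.1] w 0.0943 t 0.9833
rot total [-0.21 -0.1  -0.19]
{"dx":-0.0010,"dy":0.0008,"dz":0.0073,"ax":-0.04,"ay":-0.02,"az":-0.04}, {"dx":-0.0010,"dy":0.0008,"dz":0.0073,"ax":-0.04,"ay":-0.02,"az":-0.04}, {"dx":-0.0010,"dy":0.0008,"dz":0.0074,"ax":-0.04,"ay":-0.02,"az":-0.04}, {"dx":-0.0010,"dy":0.0008,"dz":0.0074,"ax":-0.04,"ay":-0.02,"az":-0.04}, {"dx":-0.0010,"dy":0.0008,"dz":0.0074,"ax":-0.04,"ay":-0.02,"az":-0.04},
```

Emit:
play_rows --commands '[{"dx":-0.001,"dy":0.0009,"dz":0.012,"ax":0,"ay":0,"az":0},{"dx":-0.001,"dy":0.0009,"dz":0.012,"ax":0,"ay":0,"az":0},{"dx":-0.001,"dy":0.0009,"dz":0.012,"ax":0,"ay":0,"az":0},{"dx":-0.001,"dy":0.0009,"dz":0.012,"ax":0,"ay":0,"az":0},{"dx":-0.001,"dy":0.0009,"dz":0.01,"ax":0,"ay":0,"az":0}]'

```text
time_s: 1.4
ee_pos: [0.5161, 0.2711, 0.053]
eef_rot: [-3.137, -0.003, 2.689]
force: [0.5, 0.0, 0.3]
grip_width: 0.0944
```

Run:
```python
from h import *
plan([.5155,.2715,.021],154.4,5)
b=cv2.imread('pics/side0.png');h=cv2.cvtColor(b,cv2.COLOR_BGR2HSV)
m=((h[...,0]>100)&(h[...,0]<125)&(h[...,1]>120)).astype(np.uint8);m[:150]=0;m[190:]=0;m[:,:240]=0;m[:,290:]=0
M=cv2.moments(m,True);print('blue',M['m10']/M['m00'],M['m01']/M['m00'],proj('side',[[.5155,.2715,.034]]))
```

```text
at [0.5161 0.2711 0.053 ] [-1.7974e+02 -1.5000e-01  1.5407e+02] F [0.5 0.  0.3] w 0.0944 t 1.4
rot total [-0.26 -0.16 -0.33]
{"dx":0.0001,"dy":0.0001,"dz":0.0064,"ax":-0.05,"ay":-0.03,"az":-0.07}, {"dx":0.0001,"dy":0.0000,"dz":0.0064,"ax":-0.05,"ay":-0.03,"az":-0.07}, {"dx":0.0001,"dy":0.0000,"dz":0.0064,"ax":-0.05,"ay":-0.03,"az":-0.07}, {"dx":0.0001,"dy":0.0000,"dz":0.0064,"ax":-0.05,"ay":-0.03,"az":-0.07}, {"dx":0.0001,"dy":0.0000,"dz":0.0064,"ax":-0.05,"ay":-0.03,"az":-0.07}, 
blue 262.625 166.71370967741936 [[262.60476994 166.32930189]]
```

Emit:
play_rows --commands '[{"dx":0,"dy":0,"dz":0.01,"ax":-0.1,"ay":0,"az":0},{"dx":0,"dy":0,"dz":0.01,"ax":-0.1,"ay":0,"az":0},{"dx":0,"dy":0,"dz":0.007,"ax":-0.1,"ay":0,"az":0},{"dx":0,"dy":0,"dz":0.003,"ax":0,"ay":0,"az":0},{"dx":0,"dy":0,"dz":0,"ax":0,"ay":0,"az":0}]'

```text
time_s: 1.82
ee_pos: [0.5128, 0.273, 0.0165]
eef_rot: [-3.14, -0.006, 2.694]
force: [-0.4, 0.9, -0.1]
grip_width: 0.0938
```

Emit:
play_rows --commands '[{"dx":-0.003,"dy":0,"dz":-0.005,"ax":0,"ay":0,"az":0},{"dx":0,"dy":0,"dz":0,"ax":0,"ay":0,"az":0},{"dx":0,"dy":0,"dz":0,"ax":0,"ay":0,"az":0},{"dx":0,"dy":0,"dz":0,"ax":0,"ay":0,"az":0},{"dx":0,"dy":0,"dz":0,"ax":0,"ay":0,"az":0}]'

```text
time_s: 2.23
ee_pos: [0.517, 0.272, 0.0241]
eef_rot: [3.141, -0.003, 2.693]
force: [-0.2, -0.1, -0.0]
grip_width: 0.0941
```

Emit:
play_rows --commands '[{"dx":0.001,"dy":0,"dz":0.001,"ax":0,"ay":0,"az":0},{"dx":0,"dy":0,"dz":0,"ax":0,"ay":0,"az":0},{"dx":0,"dy":0,"dz":0,"ax":0,"ay":0,"az":0},{"dx":0,"dy":0,"dz":0,"ax":0,"ay":0,"az":0},{"dx":0,"dy":0,"dz":0,"ax":0,"ay":0,"az":0}]' --claw 0 --squeeze 50

```text
time_s: 2.65
ee_pos: [0.5161, 0.2725, 0.0236]
eef_rot: [3.14, -0.003, 2.693]
force: [0.2, -0.4, 0.5]
grip_width: 0.064
```

Emit:
play_rows --commands '[{"dx":0,"dy":0,"dz":0,"ax":0,"ay":0,"az":0},{"dx":0,"dy":0,"dz":0,"ax":0,"ay":0,"az":0},{"dx":0,"dy":0,"dz":0,"ax":0,"ay":0,"az":0},{"dx":0,"dy":0,"dz":0,"ax":0,"ay":0,"az":0},{"dx":0,"dy":0,"dz":0,"ax":0,"ay":0,"az":0}]'

```text
time_s: 3.07
ee_pos: [0.5161, 0.2725, 0.0234]
eef_rot: [3.14, -0.003, 2.693]
force: [-0.9, 0.1, -0.5]
grip_width: 0.0311
```

Emit:
play_rows --commands '[{"dx":0,"dy":0,"dz":0,"ax":0,"ay":0,"az":0},{"dx":0,"dy":0,"dz":0,"ax":0,"ay":0,"az":0},{"dx":0,"dy":0,"dz":0,"ax":0,"ay":0,"az":0},{"dx":0,"dy":0,"dz":0,"ax":0,"ay":0,"az":0},{"dx":0,"dy":0,"dz":0,"ax":0,"ay":0,"az":0}]'

```text
time_s: 3.48
ee_pos: [0.516, 0.2725, 0.0235]
eef_rot: [3.141, -0.003, 2.693]
force: [-0.3, 0.5, 0.6]
grip_width: 0.0159
```

Emit:
play_rows --commands '[{"dx":0,"dy":0,"dz":-0.01,"ax":0,"ay":0,"az":0},{"dx":0,"dy":0,"dz":-0.025,"ax":0,"ay":0,"az":0},{"dx":0,"dy":0,"dz":-0.03,"ax":0,"ay":0,"az":0},{"dx":0,"dy":0,"dz":-0.03,"ax":0,"ay":0,"az":0},{"dx":0,"dy":0,"dz":-0.03,"ax":0,"ay":0,"az":0}]'

```text
time_s: 3.9
ee_pos: [0.5129, 0.2706, 0.1481]
eef_rot: [-3.132, -0.012, 2.693]
force: [0.7, 0.4, -1.8]
grip_width: 0.0153
```

Run:
```python
from h import *
plan([.546,-.1436,.18],154.4-65.8,12)
```

```text
at [0.5129 0.2706 0.1481] [-179.46   -0.69  154.31] F [ 0.7  0.4 -1.8] w 0.0153 t 3.9
rot total [-0.87 -0.3  65.71]
{"dx":-0.0174,"dy":-0.0299,"dz":-0.0026,"ax":-0.07,"ay":-0.03,"az":5.48}, {"dx":-0.0202,"dy":-0.0281,"dz":-0.0026,"ax":-0.07,"ay":-0.03,"az":5.48}, {"dx":-0.0228,"dy":-0.0261,"dz":-0.0026,"ax":-0.07,"ay":-0.03,"az":5.48}, {"dx":-0.0252,"dy":-0.0238,"dz":-0.0027,"ax":-0.07,"ay":-0.03,"az":5.48}, {"dx":-0.0273,"dy":-0.0213,"dz":-0.0027,"ax":-0.07,"ay":-0.03,"az":5.48}, {"dx":-0.0292,"dy":-0.0186,"dz":-0.0027,"ax":-0.07,"ay":-0.03,"az":5.48}, {"dx":-0.0309,"dy":-0.0157,"dz":-0.0027,"ax":-0.07,"ay":-0.03,"az":5.48}, {"dx":-0.0322,"dy":-0.0127,"dz":-0.0027,"ax":-0.07,"ay":-0.03,"az":5.48}, {"dx":-0.0333,"dy":-0.0095,"dz":-0.0027,"ax":-0.07,"ay":-0.03,"az":5.48}, {"dx":-0.0340,"dy":-0.0063,"dz":-0.0027,"ax":-0.07,"ay":-0.03,"az":5.48}, {"dx":-0.0345,"dy":-0.0030,"dz":-0.0027,"ax":-0.07,"ay":-0.03,"az":5.48}, {"dx":-0.0346,"dy":0.0003,"dz":-0.0027,"ax":-0.07,"ay":-0.03,"az":5.48},
```

Emit:
play_rows --commands '[{"dx":-0.0174,"dy":-0.03,"dz":-0.0026,"ax":-0.1,"ay":0,"az":5.5},{"dx":-0.02,"dy":-0.028,"dz":-0.0026,"ax":-0.1,"ay":0,"az":5.5},{"dx":-0.023,"dy":-0.026,"dz":-0.0026,"ax":-0.1,"ay":0,"az":5.5},{"dx":-0.025,"dy":-0.024,"dz":-0.0027,"ax":-0.1,"ay":0,"az":5.5},{"dx":-0.0273,"dy":-0.0213,"dz":-0.0027,"ax":-0.1,"ay":0,"az":5.5}]'

```text
time_s: 4.32
ee_pos: [0.5274, 0.0986, 0.1727]
eef_rot: [3.133, -0.005, 2.206]
force: [1.4, -0.4, -1.3]
grip_width: 0.0149
```

Emit:
play_rows --commands '[{"dx":-0.0292,"dy":-0.0186,"dz":-0.0027,"ax":-0.1,"ay":0,"az":5.5},{"dx":-0.031,"dy":-0.0157,"dz":-0.0027,"ax":-0.1,"ay":0,"az":5.5},{"dx":-0.0322,"dy":-0.0127,"dz":-0.0027,"ax":-0.1,"ay":0,"az":5.5},{"dx":-0.0333,"dy":-0.0095,"dz":-0.0027,"ax":0,"ay":0,"az":5.5},{"dx":-0.034,"dy":-0.0063,"dz":-0.0027,"ax":0,"ay":0,"az":5.5}]'

```text
time_s: 4.73
ee_pos: [0.5361, -0.0828, 0.1897]
eef_rot: [3.127, -0.01, 1.702]
force: [0.8, -0.5, -1.2]
grip_width: 0.0158
```

Run:
```python
from h import *
plan([.546,-.1436,.17],154.4-65.8,4)
```

```text
at [ 0.5361 -0.0828  0.1897] [179.17  -0.55  97.5 ] F [ 0.8 -0.5 -1.2] w 0.0158 t 4.7333
rot total [ 0.78 -0.61  8.89]
{"dx":-0.0154,"dy":0.0004,"dz":0.0048,"ax":0.20,"ay":-0.15,"az":2.22}, {"dx":-0.0154,"dy":0.0010,"dz":0.0048,"ax":0.20,"ay":-0.15,"az":2.22}, {"dx":-0.0153,"dy":0.0016,"dz":0.0048,"ax":0.20,"ay":-0.15,"az":2.22}, {"dx":-0.0152,"dy":0.0022,"dz":0.0049,"ax":0.20,"ay":-0.15,"az":2.22},
```

Emit:
play_rows --commands '[{"dx":-0.0154,"dy":0.0004,"dz":0.004,"ax":0.2,"ay":-0.15,"az":2.2},{"dx":-0.0154,"dy":0.001,"dz":0.004,"ax":0.2,"ay":-0.15,"az":2.2},{"dx":-0.01,"dy":0.0016,"dz":0.004,"ax":0.2,"ay":-0.15,"az":1.5},{"dx":-0.003,"dy":0.002,"dz":0.003,"ax":0.2,"ay":-0.15,"az":0.5},{"dx":0,"dy":0,"dz":0,"ax":0,"ay":0,"az":0}]'

```text
time_s: 5.15
ee_pos: [0.5446, -0.1349, 0.1774]
eef_rot: [3.14, 0.002, 1.571]
force: [0.3, 0.0, -2.1]
grip_width: 0.0154
```

Run:
```python
from h import *
a=grab('top','pics/t2.png');b=grab('side','pics/s2.png')
plan([.546,-.1436,.14],154.4-65.8,4)
cv2.imwrite('pics/c3.png',np.hstack([cv2.resize(a[140:260,255:385,::-1],(390,360)),cv2.resize(b[170:340,230:375,::-1],(400,360))]))
# measure bar ends in top view
h=cv2.cvtColor(a,cv2.COLOR_RGB2HSV);print(ctrl.get_obs()['time_s'])
```

```text
at [ 0.5446 -0.1341  0.1779] [1.7984e+02 1.1000e-01 9.0090e+01] F [-0.6  0.7 -1.3] w 0.0153 t 5.25
rot total [0.16 0.11 1.49]
{"dx":-0.0024,"dy":0.0003,"dz":0.0095,"ax":0.04,"ay":0.03,"az":0.37}, {"dx":-0.0024,"dy":0.0003,"dz":0.0095,"ax":0.04,"ay":0.03,"az":0.37}, {"dx":-0.0024,"dy":0.0004,"dz":0.0095,"ax":0.04,"ay":0.03,"az":0.37}, {"dx":-0.0024,"dy":0.0004,"dz":0.0095,"ax":0.04,"ay":0.03,"az":0.37}, 
5.25
```

View pics/c3.png

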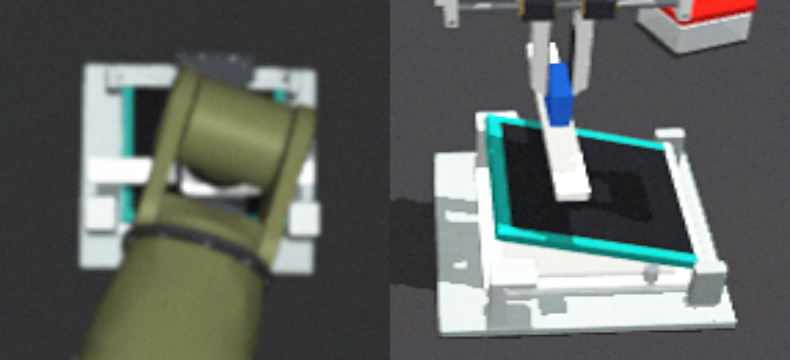

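The bar is held square, about 1.5° off in yaw, and above the tilted plate, just behind the hooks at (100,213) and (303,220) in the left half. I trim y and yaw and lower towards contact.

Emit:
play_rows --commands '[{"dx":-0.004,"dy":0.0004,"dz":0.01,"ax":0,"ay":0,"az":0.7},{"dx":-0.003,"dy":0.0004,"dz":0.012,"ax":0,"ay":0,"az":0.4},{"dx":-0.001,"dy":0,"dz":0.012,"ax":0,"ay":0,"az":0.2},{"dx":0,"dy":0,"dz":0.005,"ax":0,"ay":0,"az":0},{"dx":0,"dy":0,"dz":0,"ax":0,"ay":0,"az":0}]'

```text
time_s: 5.67
ee_pos: [0.5456, -0.1396, 0.1352]
eef_rot: [3.138, 0.001, 1.553]
force: [0.5, 0.1, -1.9]
grip_width: 0.0156
```

Run:
```python
from h import *
plan([.546,-.1436,.12],154.4-65.8,4)
```

```text
at [ 0.5456 -0.1396  0.1352] [1.7982e+02 8.0000e-02 8.9000e+01] F [ 0.5  0.1 -1.9] w 0.0156 t 5.6667
rot total [0.18 0.08 0.4 ]
{"dx":-0.0010,"dy":0.0001,"dz":0.0038,"ax":0.05,"ay":0.02,"az":0.10}, {"dx":-0.0010,"dy":0.0001,"dz":0.0038,"ax":0.05,"ay":0.02,"az":0.10}, {"dx":-0.0010,"dy":0.0001,"dz":0.0038,"ax":0.05,"ay":0.02,"az":0.10}, {"dx":-0.0010,"dy":0.0001,"dz":0.0038,"ax":0.05,"ay":0.02,"az":0.10},
```

Emit:
play_rows --commands '[{"dx":-0.002,"dy":0,"dz":0.006,"ax":0.1,"ay":0,"az":0.3},{"dx":-0.001,"dy":0,"dz":0.006,"ax":0,"ay":0,"az":0.1},{"dx":0,"dy":0,"dz":0.006,"ax":0,"ay":0,"az":0},{"dx":0,"dy":0,"dz":0.004,"ax":0,"ay":0,"az":0},{"dx":0,"dy":0,"dz":0.003,"ax":0,"ay":0,"az":0}]'

```text
time_s: 6.08
ee_pos: [0.5462, -0.1427, 0.109]
eef_rot: [3.139, 0.002, 1.547]
force: [-2.3, 0.3, 6.8]
grip_width: 0.0152
```

Emit:
play_rows --commands '[{"dx":0,"dy":0,"dz":0.004,"ax":0,"ay":0,"az":0},{"dx":0,"dy":0,"dz":0.004,"ax":0,"ay":0,"az":0},{"dx":0,"dy":0,"dz":0.004,"ax":0,"ay":0,"az":0},{"dx":0,"dy":0,"dz":0.003,"ax":0,"ay":0,"az":0},{"dx":0,"dy":0,"dz":0,"ax":0,"ay":0,"az":0}]'

```text
time_s: 6.5
ee_pos: [0.5478, -0.1432, 0.0968]
eef_rot: [3.133, 0.003, 1.547]
force: [-2.6, 1.4, 6.1]
grip_width: 0.0153
```

Emit:
play_rows --commands '[{"dx":0,"dy":0,"dz":0.003,"ax":0.2,"ay":0,"az":0},{"dx":0,"dy":0,"dz":0.003,"ax":0.1,"ay":0,"az":0},{"dx":0,"dy":0,"dz":0.003,"ax":0,"ay":0,"az":0},{"dx":0,"dy":0,"dz":0.003,"ax":0,"ay":0,"az":0},{"dx":0,"dy":0,"dz":0,"ax":0,"ay":0,"az":0}]'

```text
time_s: 6.92
ee_pos: [0.5494, -0.1437, 0.0891]
eef_rot: [3.133, 0.005, 1.547]
force: [-4.3, 1.2, 8.2]
grip_width: 0.0158
```

Emit:
play_rows --commands '[{"dx":0,"dy":0,"dz":0.002,"ax":0.1,"ay":0,"az":0},{"dx":0,"dy":0,"dz":0.001,"ax":0,"ay":0,"az":0},{"dx":0,"dy":0,"dz":0.001,"ax":0,"ay":0,"az":0},{"dx":0,"dy":0,"dz":0,"ax":0,"ay":0,"az":0},{"dx":0,"dy":0,"dz":0,"ax":0,"ay":0,"az":0}]'

```text
time_s: 7.33
ee_pos: [0.5505, -0.1439, 0.0895]
eef_rot: [3.131, 0.006, 1.547]
force: [-2.9, 1.4, 9.1]
grip_width: 0.0158
```

Emit:
play_rows --commands '[{"dx":0,"dy":-0.0006,"dz":0.004,"ax":0.2,"ay":0,"az":0},{"dx":0,"dy":-0.0006,"dz":0.004,"ax":0.2,"ay":0,"az":0},{"dx":0,"dy":-0.0006,"dz":0.003,"ax":0.2,"ay":0,"az":0},{"dx":0,"dy":-0.0006,"dz":0.002,"ax":0.1,"ay":0,"az":0},{"dx":0,"dy":-0.0005,"dz":0.001,"ax":0.1,"ay":0,"az":0}]'

```text
time_s: 7.75
ee_pos: [0.5497, -0.144, 0.0809]
eef_rot: [3.138, 0.007, 1.547]
force: [-1.4, 0.4, 9.5]
grip_width: 0.0153
```

Emit:
play_rows --commands '[{"dx":0,"dy":-0.0005,"dz":0.002,"ax":0.1,"ay":0,"az":0},{"dx":0,"dy":-0.0005,"dz":0.002,"ax":0.1,"ay":0,"az":0},{"dx":0,"dy":-0.0005,"dz":0.0015,"ax":0.1,"ay":0,"az":0},{"dx":0,"dy":-0.0005,"dz":0.0015,"ax":0.1,"ay":0,"az":0},{"dx":0,"dy":-0.0005,"dz":0.0015,"ax":0.1,"ay":0,"az":0}]'

```text
time_s: 8.17
ee_pos: [0.5495, -0.144, 0.0781]
eef_rot: [3.14, 0.008, 1.547]
force: [-3.1, 2.1, 10.7]
grip_width: 0.0153
```

Emit:
play_rows --commands '[{"dx":0,"dy":-0.0006,"dz":0.002,"ax":0,"ay":0.15,"az":0},{"dx":0,"dy":-0.0006,"dz":0.002,"ax":0,"ay":0.15,"az":0},{"dx":0,"dy":-0.0006,"dz":0.002,"ax":0,"ay":0.15,"az":0},{"dx":0,"dy":-0.0006,"dz":0.0015,"ax":0,"ay":0.1,"az":0},{"dx":0,"dy":-0.0005,"dz":0.0015,"ax":0,"ay":0.1,"az":0}]'

```text
time_s: 8.58
ee_pos: [0.549, -0.1438, 0.0756]
eef_rot: [3.132, -0.002, 1.547]
force: [-6.0, 3.7, 13.6]
grip_width: 0.0157
```

Run:
```python
from h import *
b=grab('side','pics/s3.png');cv2.imwrite('pics/c4.png',cv2.resize(b[170:340,230:375,::-1],None,fx=4,fy=3.5,interpolation=2))
o=ctrl.get_obs();print(o['ee_pos'],o['eef_rot'],o['force'],o['moment'])
```

```text
[ 0.54898641 -0.14378928  0.07563859] [ 3.13168885e+00 -2.36791093e-03  1.54733004e+00] [-4.00451306  3.62221637 13.45939453] [ 0.52445323  1.07269825 -0.03342633]
```

View pics/c4.png

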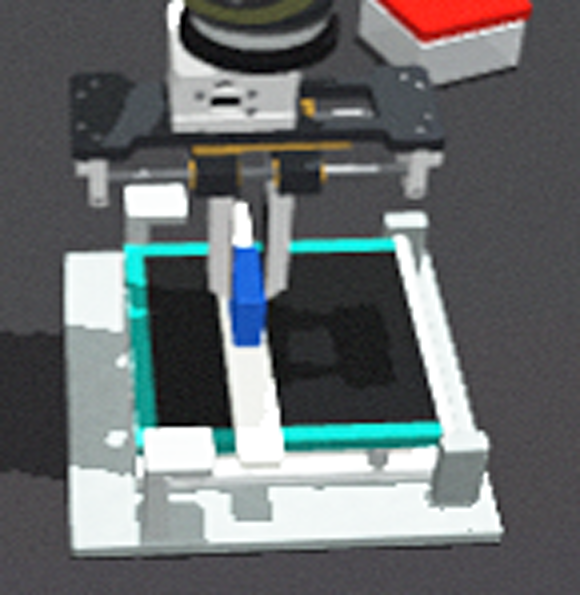

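Emit:
play_rows --commands '[{"dx":0,"dy":-0.0006,"dz":0.0018,"ax":0.2,"ay":0,"az":0},{"dx":0,"dy":-0.0006,"dz":0.0018,"ax":0.2,"ay":0,"az":0},{"dx":0,"dy":-0.0006,"dz":0.0018,"ax":0.2,"ay":0,"az":0},{"dx":0,"dy":-0.0006,"dz":0.0018,"ax":0.1,"ay":0,"az":0},{"dx":0,"dy":-0.0006,"dz":0.0018,"ax":0.1,"ay":0,"az":0}]'

```text
time_s: 9.05
ee_pos: [0.549, -0.1438, 0.0743]
eef_rot: [3.136, -0.001, 1.548]
force: [-5.4, 2.1, 13.9]
grip_width: 0.0155
```

Emit:
play_rows --commands '[{"dx":0,"dy":-0.002,"dz":0.0018,"ax":0.1,"ay":0,"az":0},{"dx":0,"dy":-0.003,"dz":0.0018,"ax":0.1,"ay":0,"az":0},{"dx":0,"dy":-0.003,"dz":0.0018,"ax":0.1,"ay":0,"az":0},{"dx":0,"dy":-0.003,"dz":0.0018,"ax":0,"ay":0,"az":0},{"dx":0,"dy":-0.003,"dz":0.0018,"ax":0,"ay":0,"az":0}]'

```text
time_s: 9.47
ee_pos: [0.5461, -0.1444, 0.0755]
eef_rot: [3.11, 0.004, 1.548]
force: [5.4, 2.1, 10.0]
grip_width: 0.0154
```

Emit:
play_rows --commands '[{"dx":0,"dy":-0.0005,"dz":0.0022,"ax":0.7,"ay":0.1,"az":0},{"dx":0,"dy":-0.0005,"dz":0.0022,"ax":0.7,"ay":0.1,"az":0},{"dx":0,"dy":-0.0005,"dz":0.0022,"ax":0.7,"ay":0,"az":0},{"dx":0,"dy":-0.0005,"dz":0.0022,"ax":0.5,"ay":0,"az":0},{"dx":0,"dy":-0.0005,"dz":0.0022,"ax":0.5,"ay":0,"az":0}]'

```text
time_s: 9.88
ee_pos: [0.5474, -0.1445, 0.0737]
eef_rot: [-3.131, 0.003, 1.548]
force: [-9.6, 3.7, 24.1]
grip_width: 0.0153
```

Emit:
play_rows --commands '[{"dx":0,"dy":-0.001,"dz":0.0015,"ax":-0.2,"ay":0.1,"az":0},{"dx":0,"dy":-0.002,"dz":0.0017,"ax":0.2,"ay":0.1,"az":0},{"dx":0,"dy":-0.003,"dz":0.0018,"ax":0.4,"ay":0,"az":0},{"dx":0,"dy":-0.003,"dz":0.0018,"ax":0.4,"ay":0,"az":0},{"dx":0,"dy":-0.003,"dz":0.0018,"ax":0.4,"ay":0,"az":0}]'

```text
time_s: 10.3
ee_pos: [0.5452, -0.1448, 0.0759]
eef_rot: [-3.137, 0.004, 1.548]
force: [6.5, 2.4, 12.0]
grip_width: 0.0155
```

Emit:
play_rows --commands '[{"dx":0,"dy":-0.004,"dz":0.0022,"ax":0.3,"ay":0.1,"az":0},{"dx":0,"dy":-0.004,"dz":0.0022,"ax":0.3,"ay":0.1,"az":0},{"dx":0,"dy":-0.004,"dz":0.0022,"ax":0.3,"ay":0.1,"az":0},{"dx":0,"dy":-0.004,"dz":0.0022,"ax":0.3,"ay":0,"az":0},{"dx":0,"dy":-0.004,"dz":0.0022,"ax":0.3,"ay":0,"az":0}]'

```text
time_s: 10.72
ee_pos: [0.5377, -0.146, 0.076]
eef_rot: [3.136, 0.005, 1.548]
force: [5.6, 0.5, 9.8]
grip_width: 0.0152
```

Emit:
play_rows --commands '[{"dx":0.0005,"dy":-0.001,"dz":0.0022,"ax":0.2,"ay":0.1,"az":0},{"dx":0.0005,"dy":-0.001,"dz":0.0022,"ax":0.2,"ay":0.1,"az":0},{"dx":0.0005,"dy":-0.001,"dz":0.002,"ax":0.2,"ay":0.1,"az":0},{"dx":0.0005,"dy":-0.001,"dz":0.0018,"ax":0.1,"ay":0,"az":0},{"dx":0.0005,"dy":-0.001,"dz":0.0018,"ax":0.1,"ay":0,"az":0}]'

```text
time_s: 11.13
ee_pos: [0.5376, -0.146, 0.0741]
eef_rot: [3.134, 0.006, 1.548]
force: [-2.7, -1.6, 12.7]
grip_width: 0.0158
```

Emit:
play_rows --commands '[{"dx":0.0004,"dy":-0.002,"dz":0.0022,"ax":0.3,"ay":0.2,"az":0},{"dx":0.0004,"dy":-0.0035,"dz":0.0025,"ax":0.4,"ay":0.2,"az":0},{"dx":0.0004,"dy":-0.004,"dz":0.0027,"ax":0.4,"ay":0.1,"az":0},{"dx":0.0004,"dy":-0.004,"dz":0.0027,"ax":0.4,"ay":0.1,"az":0},{"dx":0.0004,"dy":-0.004,"dz":0.0027,"ax":0.4,"ay":0,"az":0}]'

```text
time_s: 11.55
ee_pos: [0.5333, -0.1462, 0.0731]
eef_rot: [3.13, 0.003, 1.548]
force: [8.1, 1.7, 12.7]
grip_width: 0.0156
```

Emit:
play_rows --commands '[{"dx":0.0004,"dy":-0.004,"dz":0.0022,"ax":0.5,"ay":0.1,"az":0},{"dx":0.0004,"dy":-0.004,"dz":0.0022,"ax":0.5,"ay":0.1,"az":0},{"dx":0.0004,"dy":-0.004,"dz":0.0022,"ax":0.5,"ay":0.1,"az":0},{"dx":0.0004,"dy":-0.004,"dz":0.0022,"ax":0.5,"ay":0,"az":0},{"dx":0.0004,"dy":-0.004,"dz":0.0022,"ax":0.5,"ay":0,"az":0}]'

```text
time_s: 11.97
ee_pos: [0.5265, -0.1465, 0.0735]
eef_rot: [3.137, 0.006, 1.547]
force: [5.9, 1.4, 11.0]
grip_width: 0.0155
```

Emit:
play_rows --commands '[{"dx":0.0008,"dy":-0.004,"dz":0.0021,"ax":0.4,"ay":0.1,"az":0},{"dx":0.0008,"dy":-0.004,"dz":0.0021,"ax":0.4,"ay":0.1,"az":0},{"dx":0.0008,"dy":-0.004,"dz":0.0021,"ax":0.4,"ay":0.1,"az":0},{"dx":0.0008,"dy":-0.004,"dz":0.0021,"ax":0.4,"ay":0,"az":0},{"dx":0.0008,"dy":-0.004,"dz":0.0021,"ax":0.4,"ay":0,"az":0}]'

```text
time_s: 12.38
ee_pos: [0.5183, -0.1453, 0.0733]
eef_rot: [3.138, 0.01, 1.546]
force: [4.8, -0.7, 11.2]
grip_width: 0.0151
```

Emit:
play_rows --commands '[{"dx":0.0008,"dy":-0.0035,"dz":0.002,"ax":0.3,"ay":0.2,"az":0},{"dx":0.0008,"dy":-0.0035,"dz":0.002,"ax":0.3,"ay":0.2,"az":0},{"dx":0.0004,"dy":-0.0035,"dz":0.002,"ax":0.3,"ay":0.1,"az":0},{"dx":0,"dy":-0.0035,"dz":0.002,"ax":0.3,"ay":0,"az":0},{"dx":0,"dy":-0.0035,"dz":0.002,"ax":0.3,"ay":0,"az":0}]'

```text
time_s: 12.8
ee_pos: [0.5124, -0.1452, 0.073]
eef_rot: [3.131, 0.008, 1.545]
force: [12.7, 5.3, 8.6]
grip_width: 0.0157
```

Emit:
play_rows --commands '[{"dx":0,"dy":-0.004,"dz":0.002,"ax":0.3,"ay":0.2,"az":0},{"dx":0,"dy":-0.004,"dz":0.002,"ax":0.3,"ay":0.1,"az":0},{"dx":0,"dy":-0.0045,"dz":0.002,"ax":0.3,"ay":0,"az":0},{"dx":0,"dy":-0.0045,"dz":0.002,"ax":0.3,"ay":0,"az":0},{"dx":0,"dy":-0.0045,"dz":0.002,"ax":0.3,"ay":0,"az":0}]'

```text
time_s: 13.22
ee_pos: [0.5113, -0.1452, 0.0737]
eef_rot: [3.103, 0.009, 1.545]
force: [21.5, 3.7, -0.0]
grip_width: 0.0156
```

Run:
```python
from h import *
b=grab('side','pics/s4.png');cv2.imwrite('pics/c5.png',cv2.resize(b[170:340,230:375,::-1],None,fx=4,fy=3.5,interpolation=2))
o=ctrl.get_obs();print(o['ee_pos'],o['eef_rot'],o['force'],o['moment'])
```

```text
[ 0.51120262 -0.14521729  0.0737475 ] [3.10225569 0.00867711 1.54507096] [18.95594865  4.26448655  2.09559934] [ 0.83113643 -4.26017703  0.18943609]
```

View pics/c5.png

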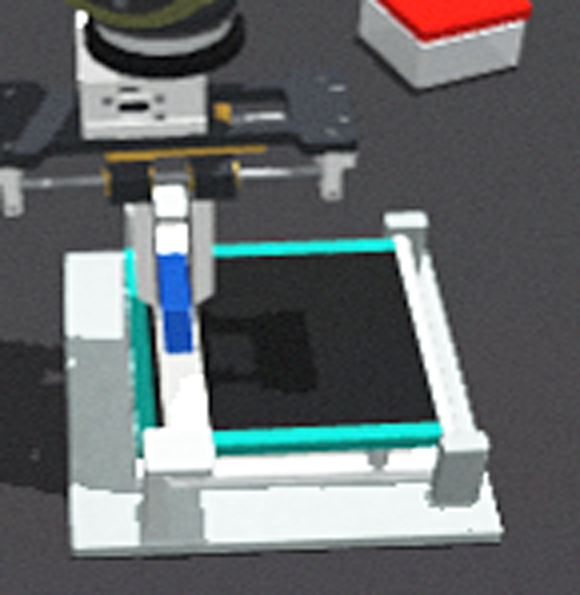

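The bar is under both lips (near lip at (180,445)) and pressing about 20 N on the hook backs, so it has reached the stop. Now I relax the push, level the tool and open.

Emit:
play_rows --commands '[{"dx":0,"dy":-0.0025,"dz":0.0008,"ax":0.6,"ay":0.2,"az":0},{"dx":0,"dy":-0.002,"dz":0.0008,"ax":0.6,"ay":0.2,"az":0},{"dx":0,"dy":-0.002,"dz":0.0008,"ax":0.5,"ay":0.1,"az":0},{"dx":0,"dy":-0.0015,"dz":0.0005,"ax":0.3,"ay":0,"az":0},{"dx":0,"dy":-0.0015,"dz":0.0005,"ax":0.2,"ay":0,"az":0}]'

```text
time_s: 13.68
ee_pos: [0.512, -0.1451, 0.0751]
eef_rot: [3.114, 0.003, 1.546]
force: [7.4, 0.3, -2.0]
grip_width: 0.0157
```

Emit:
play_rows --commands '[{"dx":0,"dy":-0.0015,"dz":0.0,"ax":0.6,"ay":0.1,"az":0},{"dx":0,"dy":-0.0015,"dz":0.0,"ax":0.5,"ay":0,"az":0},{"dx":0,"dy":-0.001,"dz":0,"ax":0.4,"ay":0,"az":0},{"dx":0,"dy":-0.001,"dz":0,"ax":0.3,"ay":0,"az":0},{"dx":0,"dy":-0.001,"dz":0,"ax":0.2,"ay":0,"az":0}]'

```text
time_s: 14.1
ee_pos: [0.5122, -0.1451, 0.0753]
eef_rot: [3.134, 0.003, 1.547]
force: [6.7, -0.3, -4.9]
grip_width: 0.0158
```

Emit:
play_rows --commands '[{"dx":0,"dy":-0.0003,"dz":0,"ax":0,"ay":0,"az":0},{"dx":0,"dy":0,"dz":0,"ax":0,"ay":0,"az":0},{"dx":0,"dy":0,"dz":0,"ax":0,"ay":0,"az":0},{"dx":0,"dy":0,"dz":0,"ax":0,"ay":0,"az":0},{"dx":0,"dy":0,"dz":0,"ax":0,"ay":0,"az":0}]' --claw 0.5 --squeeze 20

```text
time_s: 14.52
ee_pos: [0.5125, -0.1452, 0.0756]
eef_rot: [3.132, 0.004, 1.547]
force: [-0.5, 1.1, -0.2]
grip_width: 0.0451
```

Emit:
play_rows --commands '[{"dx":0,"dy":0,"dz":0,"ax":0,"ay":0,"az":0},{"dx":0,"dy":0,"dz":0,"ax":0,"ay":0,"az":0},{"dx":0,"dy":0,"dz":-0.005,"ax":0,"ay":0,"az":0},{"dx":0,"dy":0,"dz":-0.01,"ax":0,"ay":0,"az":0},{"dx":0,"dy":0,"dz":-0.01,"ax":0,"ay":0,"az":0}]'

```text
time_s: 14.93
ee_pos: [0.5113, -0.1448, 0.1007]
eef_rot: [3.136, 0.003, 1.547]
force: [-0.5, -0.2, -0.5]
grip_width: 0.047
```

Emit:
play_rows --commands '[{"dx":0,"dy":0,"dz":-0.02,"ax":0,"ay":0,"az":0},{"dx":0,"dy":0,"dz":-0.025,"ax":0,"ay":0,"az":0},{"dx":0,"dy":0,"dz":-0.025,"ax":0,"ay":0,"az":0},{"dx":0,"dy":0,"dz":-0.02,"ax":0,"ay":0,"az":0},{"dx":0,"dy":0,"dz":-0.01,"ax":0,"ay":0,"az":0}]'

```text
time_s: 15.35
ee_pos: [0.51, -0.1443, 0.2104]
eef_rot: [3.134, 0.003, 1.547]
force: [-0.0, -1.0, -0.0]
grip_width: 0.0472
```

Emit:
play_rows --commands '[{"dx":0.035,"dy":0,"dz":0,"ax":0,"ay":0,"az":0},{"dx":0.04,"dy":0,"dz":0,"ax":0,"ay":0,"az":0},{"dx":0.04,"dy":0,"dz":0,"ax":0,"ay":0,"az":0},{"dx":0.04,"dy":0,"dz":0,"ax":0,"ay":0,"az":0},{"dx":0.03,"dy":0,"dz":0,"ax":0,"ay":0,"az":0}]'

```text
time_s: 15.77
ee_pos: [0.5157, 0.0417, 0.2201]
eef_rot: [3.121, 0.006, 1.537]
force: [0.8, -0.5, -0.5]
grip_width: 0.0468
```

Emit:
play_rows --commands '[{"dx":0.02,"dy":0,"dz":0,"ax":0,"ay":0,"az":0},{"dx":0.01,"dy":0,"dz":0,"ax":0,"ay":0,"az":0},{"dx":0,"dy":0,"dz":0,"ax":0,"ay":0,"az":0},{"dx":0,"dy":0,"dz":0,"ax":0,"ay":0,"az":0},{"dx":0,"dy":0,"dz":0,"ax":0,"ay":0,"az":0}]'

```text
time_s: 16.18
ee_pos: [0.5163, 0.0772, 0.2246]
eef_rot: [3.116, 0.005, 1.543]
force: [0.0, 0.1, -0.1]
grip_width: 0.047
```

Run:
```python
from h import *
a=grab('top','pics/t5.png');b=grab('side','pics/s5.png')
cv2.imwrite('pics/c6.png',np.hstack([cv2.resize(a[140:260,255:385,::-1],(390,480),interpolation=2),cv2.resize(b[170:340,230:375,::-1],(400,480),interpolation=2)]))
h=cv2.cvtColor(a,cv2.COLOR_RGB2HSV);m=((h[...,0]>100)&(h[...,0]<125)&(h[...,1]>120)).astype(np.uint8);m[:190]=0;m[235:]=0;m[:,:290]=0;m[:,350:]=0
c=max(cv2.findContours(m,0,2)[0],key=cv2.contourArea);print(cv2.minAreaRect(c),onz('top',[cv2.minAreaRect(c)[0]],.104))
h=cv2.cvtColor(b,cv2.COLOR_RGB2HSV);m=((h[...,0]>100)&(h[...,0]<125)&(h[...,1]>120)).astype(np.uint8);m[:200]=0;m[300:]=0
M=cv2.moments(m,True);print('side blue',M['m10']/M['m00'],M['m01']/M['m00'],proj('side',[[.514,-.1445,.084],[.518,-.1445,.084]]))
o=ctrl.get_obs();print(o['time_s'],o['ee_pos'],o['force'])
```

```text
((322.5, 208.5), (5.0, 15.0), 90.0) [[ 0.5137036  -0.14215895  0.104     ]]
side blue 274.5296803652968 255.17351598173516 [[274.3034983  255.42415286]
 [276.18962184 255.33687832]]
16.2833 [0.51635632 0.07688382 0.22443302] [-1.16948555  0.77907298 -0.11313703]
```

View pics/c6.png

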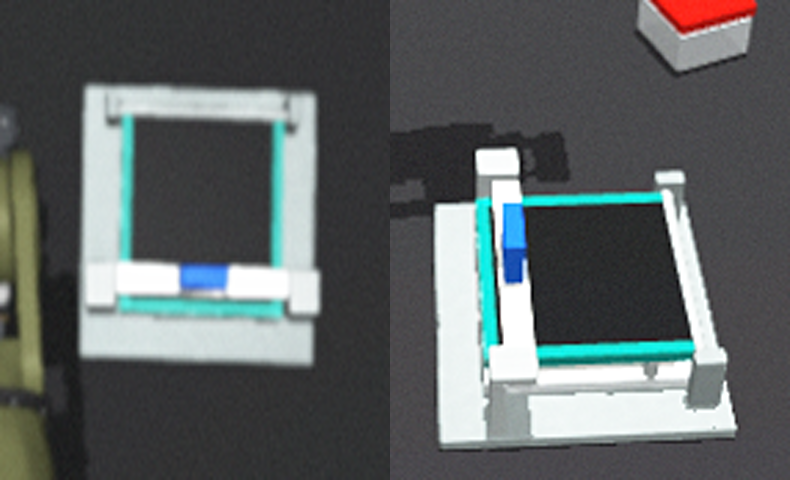

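The bar is released and lies square under both lips, with its grip at (203,277) in the left half of the crop. The plate is level. The grip projects to x ≈ 0.5145, against the seat at 0.514. Handing in.

Run:
```python
from station import workorder
print(workorder.hand_in())
```

```text
the job is handed in; nothing more can be done
None
```

The press is closed and the job is handed in; the hand-in gives no verdict. I took the larger white bar by its grip, pushed the plate about 1 mm past level and slid the bar under both hooks until it stopped. I then eased off the push, opened the fingers and moved the arm clear, at about 16 s.

**Forces:** the highest I read was about 25 N down on the plate (limit 35 N), and a total sideways push of about 20 N when the bar met the hook backs (limit 30 N). These are readings at the end of each move, so any brief peak in between was not seen.

**Last checks:**
- **Bar and plate:** both cameras show the bar square under both lips and the plate level.
- **Position along the press:** the bar's grip measures x ≈ 0.5137 m from the top view and ≈ 0.5145 m from the side view, against a computed seat of 0.514 m. The tool itself read 0.512 m at the stop and at release, about 2 mm less. That is within the 2 mm calibration error, so I trusted the felt stop.
- **Sideways:** the bar is about 1–2 mm off centre (limit 10 mm).
- **Neighbours:** the arm never went near the bottle, the tip box or the tape roll. I did not measure their positions again at the end.

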